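# Feed the oiled salt box along the hob rail with the oven stick

### The job

The lidded salt box beside the hob has just been oiled, so no finger or other part of the robot may touch it. Pick up the square-ended wooden oven stick and, holding it, push the box from behind along the metal rail until it meets the stop at the rail's end, keeping the box's side against the rail all the way. Then leave the stick lying flat on the counter and let go.

Things in the scene. Friction and masses are not known exactly. Their poses are not given: they have to be found in the camera images.
- salt_box: Loose dark wooden box, lid with small steel knob: 110 mm long (own x), 100 wide (own y), 77 high with knob; sides plain and upright up to 55 mm; 0.3-0.65 kg. Origin: centre of underside, 55 mm ahead of its trailing face. Starts parallel to the rail, 1-3 mm off its face, own x towards the stop. Not the taller knobless box (80x80x120 mm) far from the rail.
- oven_stick: Loose straight bar of mid-brown wood, both ends square and alike: 220 mm long (own x), 24 wide (own y), 28 high, 0.1 kg, a small dark dot on top near each end. Origin: centre of its underside. Lies flat on the robot's side of the rail, left or right; a wooden spoon of like length lies in the other place.
- rail: Fixed aluminium L, 25 mm high. Own x: along rail to the stop (about robot's right); y: away from robot. Origin: inner corner, on the counter. Guiding face: plane y=0, x -360 to 0 mm, rail 20 thick behind it. Stop face: plane x=0, y -90 to 0. Box runs on the -y side; home, its origin is at x -55, y -50; starts at x -235 to -185. Counter is clear for 240 mm behind the box, as wide as the box.
Not all that is in view belongs to the job. What is shaped like the salt_box but purple is not meant. What is shaped like the oven_stick but orange is not meant.

How it is judged:
On the way, in this order (a step that is already met when the one before it is completed fails the run):
1. the stick, held in the fingers, pushes the box while it is still on the first part of its way (contact force between the fingers and oven_stick above 1 N and contact force between oven_stick and salt_box above 0.2 N and x of salt_box in the frame of rail below -0.1 m), for 0.1 s.
2. the box reaches the stop while the stick is held (contact force between the fingers and oven_stick above 1 N and x of salt_box in the frame of rail above -0.07 m), for 0.05 s.
At the end, for the whole second after the job is handed in: The box stands flat on the counter at rest, its leading face within 15 mm of the stop and its side within 15 mm of the rail, parallel to the rail within 10 degrees; the stick lies flat on the counter (within 10 degrees), at rest and released (x of salt_box in the frame of rail between -0.07 and -0.045 m and y of salt_box in the frame of rail between -0.065 and -0.04 m and angle between the x axis of salt_box and the x axis of rail, either way round below 0.175 rad and height (world z) of salt_box below 0.01 m and angle between salt_box's own z axis and vertical below 0.15 rad and linear speed of each of salt_box, oven_stick below 0.02 m/s and height (world z) of oven_stick below 0.02 m and angle between oven_stick's own x axis and vertical above 1.4 rad); the robot touches nothing.
It fails at once if a finger or other part of the robot touches the oiled box (contact force between any of the fingers, the arm and salt_box above 0.5 N).
It fails at once if the box strays more than 15 mm from the rail or turns more than 10 degrees from it (y of salt_box in the frame of rail below -0.065 m or angle between the x axis of salt_box and the x axis of rail, either way round above 0.175 rad).
It fails at once if the box is lifted or tipped (height (world z) of salt_box above 0.02 m or angle between salt_box's own z axis and vertical above 0.2 rad).
It also fails if it takes over 50 s, if anything falls off the work surface, if the arm or the gripper's body presses on something with over 40 N, if the wrist force passes 120 N, or if a joint passes its speed limit or range.

### The arm

A 7-joint arm with a two-finger parallel gripper is mounted at the origin on the work surface. World frame = base frame: x ahead of the robot, y to its left, z up, the work surface at z = 0. Lengths are in m, angles in rad, forces in N, time in s.
With the tool pointing down it reaches from about 0.425 to 0.925 m from the base axis. Payload 6.8 kg.
Tool frame: the origin (TCP) lies between the finger pads; the fingertips stand 22 mm ahead of it and the grasp point (between the pads) lies 3 mm ahead of it; z points along the fingers, y is the direction in which the jaws open and shut (so a half turn about z gives the same grasp; the last joint's range is limited). The gripper opens to 85 mm and grips with 20 to 120 N. Pads are 22 mm wide; open, the fingers measure 114 mm over their backs; the gripper's body (76 mm by 85 mm) begins 54 mm behind the grasp point. The pads swing forward as they close: fully open they stand 13 mm farther back than shut.
Start: joints at [-1.361, 0.477, 0.022, 1.555, -0.011, 1.109, -0.083], TCP at [0.211, 0.641, 0.253] pointing down, gripper open.
Joint ranges: [-2.96, 2.96], [-0.34, 2.1], [-1.41, 1.46], [0.24, 2.44], [-1.37, 4.51], [0.17, 1.92], [-2.96, 2.96]. Speed limits (rad/s): [2.39, 2.39, 3.14, 3.14, 3.14, 3.14, 3.14].

### API

Orientations are given as a unit quaternion [w, x, y, z].
In Python, from station import bot gives the robot as it stands. The module is installed in compiled form; this text tells all that it offers.
- The arm moves only by the tool drive_tool, never from a script. Its argument "series" is one flat list of numbers, 7 for each row, row after row: the opening, from -1 (shut) to 1 (fully open), then the shift along the tool's x, y, z in mm, then the turn, a rotation vector about the tool's x, y, z in rad. In form: [jaw, x, y, z, wx, wy, wz, jaw, x, y, z, wx, wy, wz, ...]. A call has 1 to 12 rows; each row shifts and turns the commanded pose from where the row before left it, along the tool's axes as they then stand; what a row does not reach is not made up. A row lasts 1/8 s, in which the tool goes at most 62.5 mm and 10.7 degrees, less where a joint would pass 70% of its speed; a pose out of reach is approached as far as the arm can. A call with a gripper value outside its range is refused whole. The fingers move at their own pace and stop on an object; "force" is the grip in N (left out, the last holds). Time passes only in rows, so rows that do not move let the fingers close. It gives the time, the measured TCP pose, the force and the opening at its end, in the units of the state.
- bot.get_obs(): the state, without advancing time (a new reading comes with each control period).
- bot.read_camera(name): name is "scene" or "top"; returns a dict with "pixels" (400x640x3 uint8, blue, green, red), "camera_matrix" (3x3 intrinsics, pixels), "rvec" (rotation vector, rad) and "tvec" (3), from world to camera coordinates, as OpenCV has them. Camera axes: x right, y down, z forward; pixel columns grow to the right and rows downward; lengths in m; the calibration is good to about 2 mm. A picture is of the moment at which its call begins. There is no depth.
- bot.hand_in(): hands the job in, once; it reports no verdict.
The state is a dict: "t": time; "q": joint angles; "joint_vel": joint speeds; "joint_torque": joint torques, N m; "eef_pos": TCP position; "tool_rot": TCP orientation; "contact_force": force on the tool from outside, world axes, zero at the start; "torque": the same for the moment, N m; "gripper_width": opening from 0.0 (shut) to 1.0 (fully open).
Only numpy, scipy, OpenCV 4.12 (cv2) and the standard library are available. Lean on these libraries where they do the work, as an engineer would, in place of code of your own. Each camera call takes 0.05 s, during which the arm holds its last target. There are 200 camera calls.

## Working session

There is one attempt and no reset: what is moved stays moved. The work goes in short steps, Python scripts to look and compute and a tool call to move; the robot and the scene stay as the last step left them, time stands still between calls to the robot, and variables do not carry over. Pictures are saved under pics/ and viewed, about 8 in all and at most 12, crops included, and the job is handed in when it is done.

Besides the shell and the picture viewer there is one more tool, called by a JSON object that holds its "op" and its "data". drive_tool: Moves the arm, as the interface text tells. Its arguments: {"type":"object","properties":{"series":{"type":"array"},"force":{"type":"number"}},"required":["series"]}

```bash
mkdir -p pics
cat > h.py <<'E'
import numpy as np,cv2
from station import bot
def cam(n):
    c=bot.read_camera(n);R=cv2.Rodrigues(np.array(c["rvec"],float))[0]
    return np.array(c["pixels"]),np.array(c["camera_matrix"]),R,np.array(c["tvec"],float).ravel()
def ray(K,R,t,p,z):
    o=-R.T@t; d=R.T@np.linalg.inv(K)@np.array([p[0],p[1],1.]); return o+d*(z-o[2])/d[2]
def tri(cs,ps):
    A=[];b=[]
    for (K,R,t),p in zip(cs,ps):
        o=-R.T@t; d=R.T@np.linalg.inv(K)@np.array([p[0],p[1],1.]); d/=np.linalg.norm(d); M=np.eye(3)-np.outer(d,d); A.append(M);b.append(M@o)
    return np.linalg.lstsq(np.vstack(A),np.hstack(b),rcond=None)[0]
def proj(K,R,t,P): q=K@(R@np.array(P,float)+t); return q[:2]/q[2]
E
python3 - <<'E'
from h import *
for n in("scene","top"):
    im,K,R,t=cam(n);cv2.imwrite(f"pics/{n}0.png",im);print(n,K[0,0],(-R.T@t).round(3),R[2].round(2))
print(bot.get_obs())
E
```

```text
scene 460.44618489883027 [0.841 0.75  0.78 ] [-0.36 -0.67 -0.65]
top 430.03867236159266 [ 0.288 -0.019  1.07 ] [ 0.13 -0.02 -0.99]
{'t': 0.1, 'q': array([-1.36107923,  0.4777283 ,  0.02235149,  1.5563395 , -0.01152052,
        1.10926226, -0.08309282]), 'joint_vel': array([-0.00054211, -0.00163654, -0.00025042, -0.00214162, -0.00139979,
       -0.00112473, -0.00092456]), 'joint_torque': array([ 3.82765284e-03, -5.97757101e+01,  1.61367293e+00, -2.81956530e+01,
        1.28193595e-02,  4.97792324e-03, -3.26423492e-05]), 'eef_pos': array([0.2107893 , 0.64073641, 0.25242129]), 'tool_rot': array([-7.64385516e-05,  1.58235447e-01,  9.87401082e-01, -8.01039357e-04]), 'contact_force': array([-0.65408666, -0.11910373,  0.41561818]), 'torque': array([-0.02195467, -0.0536705 , -0.00673834]), 'gripper_width': 0.9974171606274816}
```

View pics/top0.png

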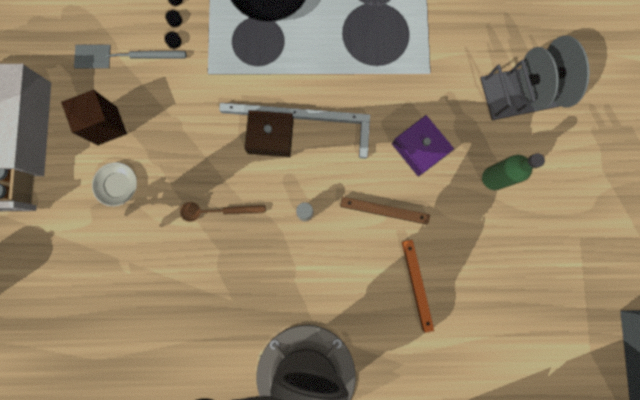

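View pics/scene0.png

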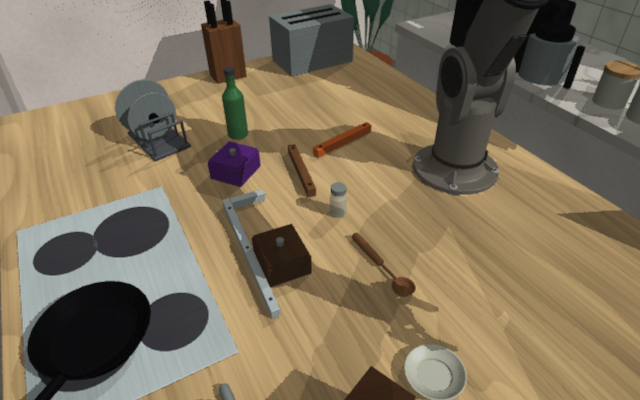

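Candidates, top view:
- **Stick:** mid-brown bar at (385,210), orange bar at (418,285), spoon at (225,210). The mid-brown bar with two dark dots fits.
- **Box:** dark box with knob against the rail at (270,132), purple box at (423,145), tall knobless box at (94,117). The dark knobbed box on the rail fits.

The rail runs from (220,107) to its stop at (365,135). I'll confirm this in one enlarged crop.

Run:
```python
from h import *
a=cv2.imread("pics/top0.png");b=cv2.imread("pics/scene0.png")
A=cv2.resize(a[90:235,210:440],None,fx=3.4,fy=3.4,interpolation=cv2.INTER_CUBIC)[:, :780]
cv2.imwrite("pics/cropt.png",A)
B=cv2.resize(b[135:320,210:330],None,fx=3.2,fy=3.2,interpolation=cv2.INTER_CUBIC)
cv2.imwrite("pics/crops.png",B)
for n,im,pts in(("top",a,[(385,210),(380,208),(418,285),(270,145),(240,109),(300,113),(340,180)]),("scene",b,[(300,170),(340,140),(275,265),(245,245),(260,220)])):
    h=cv2.cvtColor(im,cv2.COLOR_BGR2HSV)
    for p in pts: print(n,p,h[p[1],p[0]])
```

```text
top (385, 210) [ 13 133 115]
top (380, 208) [ 13 132 114]
top (418, 285) [ 11 182 137]
top (270, 145) [ 10 117  59]
top (240, 109) [ 80   9 179]
top (300, 113) [ 86  16 129]
top (340, 180) [ 22  81 186]
scene (300, 170) [ 13 154  96]
scene (340, 140) [ 10 202  96]
scene (275, 265) [ 13 138  35]
scene (245, 245) [ 85  13 117]
scene (260, 220) [ 18 105 126]
```

View pics/cropt.png

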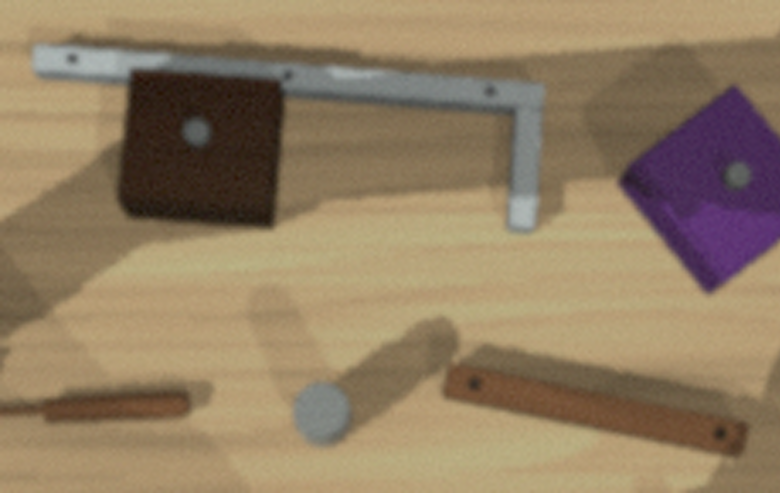

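View pics/crops.png

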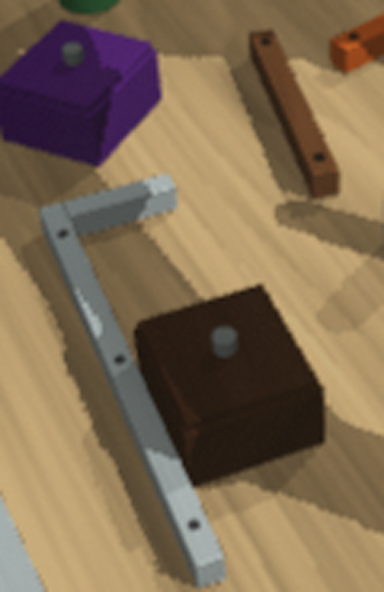

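Confirmed: the mid-brown two-dot stick and the knobbed box on the rail are the right ones. The scene and top crops agree. In the top crop, the stick dots are at (474,383) and (720,433), and the rail screws at (72,58), (288,75) and (490,92). Their matches in the scene crop are (319,157), (267,41), then (194,524), (119,359) and (63,233).

```bash
cat > m.py <<'E'
from h import *
a,*ct=cam("top");b,*cs=cam("scene")
T=lambda p:(p[0]/3.4+210-.35,p[1]/3.4+90-.35); S=lambda p:(p[0]/3.2+210-.35,p[1]/3.2+135-.35)
for n,p,q in(("dotL",(474,383),(319,157)),("dotR",(720,433),(267,41)),("scr1",(72,58),(194,524)),("scr2",(288,75),(119,359)),("scr3",(490,92),(63,233)),("knob",(197,131),(224,335)),
 ("boxtopTrailFar",(133,70),(193,408)),("boxLeadFar",(284,82),(137,330)),("boxLeadNear",(273,225),(262,287))):
    print(n,tri([ct,cs],[T(p),S(q)]).round(4))
for n,p,z in(("innercornerTop",(513,108),.025),("innerTopL",(37,76),.025),("innerMid",(400,101),.025),("stopEnd",(508,228),.025)): print(n,ray(*ct,T(p),z).round(4))
# masks: stick & box
ht=cv2.cvtColor(a,cv2.COLOR_BGR2HSV);hs=cv2.cvtColor(b,cv2.COLOR_BGR2HSV)
def big(m,c,r=45):
    n,l,st,ce=cv2.connectedComponentsWithStats(m); k=l[c[1],c[0]]; return (l==k).astype(np.uint8)
def con(m): return max(cv2.findContours(m,cv2.RETR_EXTERNAL,cv2.CHAIN_APPROX_NONE)[0],key=cv2.contourArea)
for nm,lo,hi,c in(("stick",(0,110,30),(20,170,150),(385,210)),("box",(0,60,0),(25,255,80),(270,145))):
    m=big(cv2.inRange(ht,lo,hi),c); k=con(m); r=cv2.minAreaRect(k)
    print(nm,r,cv2.contourArea(k)); 
    for p in cv2.boxPoints(r): print("  z.028",ray(*ct,p,.028).round(4),"z.055",ray(*ct,p,.055).round(4))
E
python3 m.py
```

```text
dotL [ 0.4088 -0.1091  0.0251]
dotR [ 0.3705 -0.2851  0.0256]
scr1 [0.6537 0.1839 0.0236]
scr2 [0.6403 0.0241 0.0231]
scr3 [ 0.6269 -0.1257  0.0228]
knob [0.583 0.086 0.073]
boxtopTrailFar [0.628  0.1323 0.0693]
boxLeadFar [0.6259 0.0266 0.0476]
boxLeadNear [0.525  0.0321 0.0458]
innercornerTop [ 0.6145 -0.1426  0.025 ]
innerTopL [0.6403 0.2086 0.025 ]
innerMid [ 0.6202 -0.059   0.025 ]
stopEnd [ 0.5238 -0.1369  0.025 ]
stick ((384.74249267578125, 209.84146118164062), (89.66177368164062, 10.721171379089355), 11.821488380432129) 801.0
  z.028 [ 0.4008 -0.0866  0.028 ] z.055 [ 0.3979 -0.0849  0.055 ]
  z.028 [ 0.4266 -0.0924  0.028 ] z.055 [ 0.423  -0.0905  0.055 ]
  z.028 [ 0.3797 -0.3064  0.028 ] z.055 [ 0.3773 -0.2989  0.055 ]
  z.028 [ 0.3541 -0.2998  0.028 ] z.055 [ 0.3524 -0.2925  0.055 ]
box ((268.6518249511719, 133.35214233398438), (46.73070526123047, 43.18204116821289), 4.573921203613281) 1873.0
  z.028 [0.5341 0.1489 0.028 ] z.055 [0.5278 0.1446 0.055 ]
  z.028 [0.6443 0.1419 0.028 ] z.055 [0.6351 0.1377 0.055 ]
  z.028 [0.6342 0.0253 0.028 ] z.055 [0.6253 0.0242 0.055 ]
  z.028 [0.524 0.034 0.028] z.055 [0.5179 0.0326 0.055 ]
```

{"op": "drive_tool", "data": {"series": [1,0,0,0,0,0,0.1835,1,0,0,0,0,0,0.1835,1,0,0,0,0,0,0.1835,1,0,0,0,0,0,0.1835,1,0,0,0,0,0,0.1835,1,0,0,0,0,0,0.1835,1,0,0,0,0,0,0.1835,1,0,0,0,0,0,0.1835], "force": 50}}

```text
t: 1.2
eef_pos: [0.2108, 0.6411, 0.2531]
tool_rot: [0.0, 0.781, 0.625, -0.0]
contact_force: [-0.2, 0.2, 0.2]
gripper_width: 0.996
```

{"op": "drive_tool", "data": {"series": [1,-21,54,0,0,0,0,1,-21,54,0,0,0,0,1,-21,54,0,0,0,0,1,-21,54,0,0,0,0,1,-21,54,0,0,0,0,1,-21,54,0,0,0,0,1,-46,24,0,0,0,0,1,-46,24,0,0,0,0,1,-46,24,0,0,0,0,1,-46,24,0,0,0,0,1,-46,24,0,0,0,0,1,-46,24,0,0,0,0]}}

```text
t: 2.7
eef_pos: [0.5826, 0.1471, 0.2533]
tool_rot: [-0.0, 0.779, 0.627, 0.0]
contact_force: [0.5, -0.3, 0.8]
gripper_width: 0.998
```

{"op": "drive_tool", "data": {"series": [1,-54,-16,14,0,0,0,1,-54,-16,14,0,0,0,1,-54,-16,14,0,0,0,1,-54,-16,14,0,0,0,1,-54,-16,14,0,0,0,1,-54,-16,14,0,0,0,1,-54,-16,14,0,0,0,1,0,0,0,0,0,0,1,0,0,0,0,0,0]}}

```text
t: 3.82
eef_pos: [0.3927, -0.1965, 0.1554]
tool_rot: [0.0, 0.779, 0.627, 0.0]
contact_force: [0.7, 0.2, 0.8]
gripper_width: 0.997
```

```bash
cat > go.py <<'E'
# usage: go.py x y z az(deg, tool y azimuth): shift in tool axes (mm) & turn about tool axes to reach target
import sys
from h import *
from scipy.spatial.transform import Rotation as Ro
o=bot.get_obs();q=o["tool_rot"];R=Ro.from_quat([q[1],q[2],q[3],q[0]])
v=list(map(float,sys.argv[1:5]));az=np.radians(v[3])
y=np.array([np.cos(az),np.sin(az),0]);z=np.array([0,0,-1.]);T=Ro.from_matrix(np.c_[np.cross(y,z),y,z])
print("t",o["t"],"p",o["eef_pos"].round(4),"F",o["contact_force"].round(1),"w",o["gripper_width"]);print("q",o["q"].round(2))
print("shift",(R.inv().apply(np.array(v[:3])-o["eef_pos"])*1000).round(1),"turn",(R.inv()*T).as_rotvec().round(4))
E
python3 go.py .390 -.1967 .025 -12.3
```

```text
t 3.825 p [ 0.3927 -0.1965  0.1554] F [0.7 0.2 0.8] w 0.9969956392864374
q [-0.2   0.26  0.61  2.22 -0.22  0.72  0.35]
shift [ -0.8  -2.6 130.4] turn [ 0.0003 -0.0003 -0.0006]
```

{"op": "drive_tool", "data": {"series": [1,-1,-2.5,40,0,0,0,1,0,0,40,0,0,0,1,0,0,30,0,0,0,1,0,0,20,0,0,0,1,0,0,0,0,0,0,1,0,0,0,0,0,0]}}

```text
t: 4.58
eef_pos: [0.3907, -0.1966, 0.0259]
tool_rot: [0.0, 0.778, 0.628, 0.0]
contact_force: [-0.1, 0.1, -0.2]
gripper_width: 1.002
```

```bash
python3 go.py .390 -.1967 .025 -12.3
```

```text
t 4.575 p [ 0.3907 -0.1966  0.0259] F [-0.1  0.1 -0.2] w 1.0022741603974814
q [-0.    0.52  0.39  2.29 -0.5   0.41  0.59]
shift [-0.2 -0.7  0.9] turn [ 0.0011 -0.0003  0.0014]
```

Close, then lift.

{"op": "drive_tool", "data": {"series": [-1,0,0,1,0,0,0,-1,0,0,0,0,0,0,-1,0,0,0,0,0,0,-1,0,0,0,0,0,0,-1,0,0,0,0,0,0,-1,0,0,0,0,0,0,-1,0,0,0,0,0,0,-1,0,0,0,0,0,0]}}

```text
t: 5.58
eef_pos: [0.39, -0.1973, 0.0247]
tool_rot: [0.0, 0.779, 0.627, 0.0]
contact_force: [-1.5, 0.6, 5.0]
gripper_width: 0.268
```

{"op": "drive_tool", "data": {"series": [-1,0,0,-15,0,0,0,-1,0,0,-40,0,0,0,-1,0,0,-40,0,0,0,-1,0,0,-40,0,0,0,-1,0,0,0,0,0,0]}}

```text
t: 6.2
eef_pos: [0.3912, -0.1977, 0.1621]
tool_rot: [0.002, 0.779, 0.627, 0.002]
contact_force: [0.2, -0.2, -0.4]
gripper_width: 0.27
```

```bash
python3 go.py .597 .271 .16 -4.76
python3 - <<'E'
from h import *
im,*c=cam("scene");cv2.imwrite("pics/held.png",im)
E
```

```text
t 6.2 p [ 0.3912 -0.1977  0.1621] F [ 0.2 -0.2 -0.4] w 0.26980266763986677
q [-0.25  0.24  0.66  2.22 -0.23  0.73  0.36]
shift [501.9 101.    3.2] turn [ 0.006  -0.0006 -0.132 ]
```

View pics/held.png

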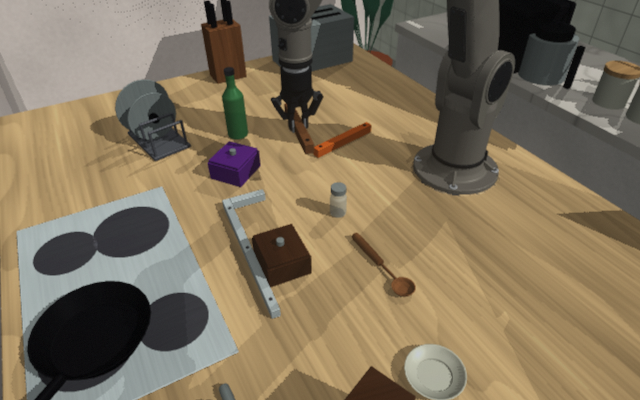

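Stick is held (width 0.27, about 23 mm); it hangs from the gripper at around (303,135).

{"op": "drive_tool", "data": {"series": [-1,55,11,0,0,0,0,-1,55,11,0,0,0,0,-1,55,11,0,0,0,0,-1,55,11,0,0,0,0,-1,55,11,0,0,0,0,-1,55,11,0,0,0,0,-1,55,11,0,0,0,0,-1,55,11,0,0,0,0,-1,55,11,0,0,0,0,-1,0,0,0,0,0,-0.132,-1,0,0,0,0,0,0,-1,0,0,0,0,0,0]}}

```text
t: 7.75
eef_pos: [0.5914, 0.2637, 0.1584]
tool_rot: [-0.0, 0.737, 0.676, -0.001]
contact_force: [0.3, -0.6, -0.1]
gripper_width: 0.273
```

```bash
python3 go.py .5945 .263 .030 -4.76
python3 - <<'E'
from h import *
im,*c=cam("top");cv2.imwrite("pics/above.png",im)
cv2.imwrite("pics/abovec.png",cv2.resize(im[60:200,90:390],None,fx=2.6,fy=2.6,interpolation=cv2.INTER_CUBIC))
E
```

```text
t 7.75 p [0.5914 0.2637 0.1584] F [ 0.3 -0.6 -0.1] w 0.2731054325322689
q [-0.84  0.57  0.46  1.73 -0.3   0.92 -0.35]
shift [ -0.3   3.3 128.4] turn [-0.0016  0.0013 -0.0041]
```

View pics/abovec.png

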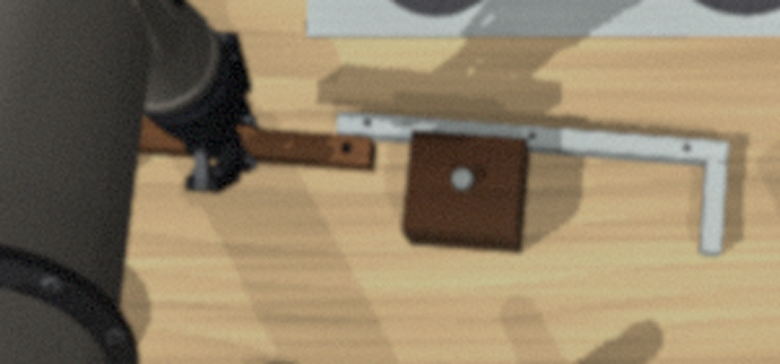

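The stick is held level, with its front dot at crop (347,147). There is a clear gap to the box (trailing edge about x = 408) and it runs parallel to the rail. Now I lower it behind the box.

{"op": "drive_tool", "data": {"series": [-1,-0.5,3.5,40,0,0,-0.004,-1,0,0,40,0,0,0,-1,0,0,30,0,0,0,-1,0,0,18,0,0,0,-1,0,0,0,0,0,0,-1,0,0,0,0,0,0]}}

```text
t: 8.55
eef_pos: [0.5964, 0.2646, 0.0326]
tool_rot: [0.0, 0.735, 0.678, 0.001]
contact_force: [0.7, 0.3, -0.5]
gripper_width: 0.273
```

```bash
python3 go.py .5945 .263 .030 -4.76
python3 - <<'E'
from h import *
im,*c=cam("top")
cv2.imwrite("pics/low.png",im);cv2.imwrite("pics/lowc.png",cv2.resize(im[80:180,190:390],None,fx=3.8,fy=3.8,interpolation=cv2.INTER_CUBIC))
E
```

```text
t 8.55 p [0.5964 0.2646 0.0326] F [ 0.7  0.3 -0.5] w 0.27281038507769007
q [-0.78  0.73  0.37  1.77 -0.39  0.7  -0.27]
shift [-1.7 -1.8  2.6] turn [ 0.0018 -0.001   0.0034]
```

View pics/lowc.png

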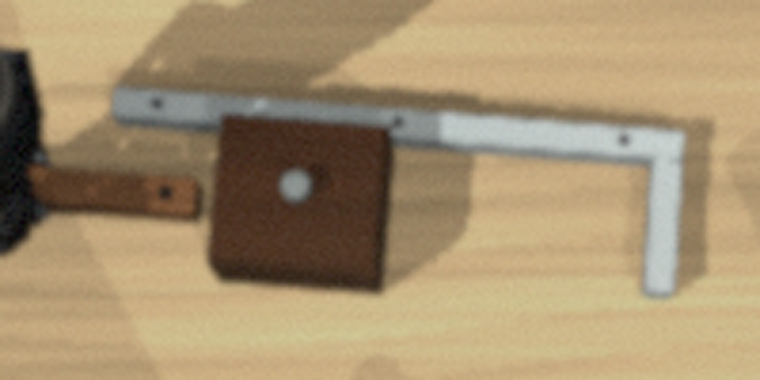

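{"op": "drive_tool", "data": {"series": [-1,-4,-1.5,1,0,0,0.003,-1,-5,0,0,0,0,0,-1,-6,0.2,0,0,0,0,-1,-8,0.2,0,0,0,0,-1,-8,0.2,0,0,0,0,-1,-8,0.2,0,0,0,0,-1,-8,0.2,0,0,0,0,-1,-8,0.2,0,0,0,0,-1,-8,0.2,0,0,0,0,-1,-8,0.2,0,0,0,0,-1,-6,0.2,0,0,0,0,-1,0,0,0,0,0,0]}}

```text
t: 10.1
eef_pos: [0.5893, 0.1863, 0.0301]
tool_rot: [0.0, 0.736, 0.677, -0.001]
contact_force: [-0.5, 0.1, -0.8]
gripper_width: 0.267
```

```bash
cat > chk.py <<'E'
from h import *
import sys
u=np.array([-.083,-.9966]);v=np.array([.9966,-.083]);o=np.array([.615,-.142])
rl=lambda p:((p[:2]-o)@np.c_[u,v]*1000).round(1)
im,*c=cam("top");cv2.imwrite(f"pics/{sys.argv[1]}.png",im)
cv2.imwrite(f"pics/{sys.argv[1]}c.png",cv2.resize(im[80:180,190:390],None,fx=3.8,fy=3.8,interpolation=cv2.INTER_CUBIC))
h=cv2.cvtColor(im,cv2.COLOR_BGR2HSV)
tcp=rl(bot.get_obs()["eef_pos"])
for nm,f in(("now",im),("low",cv2.imread("pics/low.png"))):
    h=cv2.cvtColor(f,cv2.COLOR_BGR2HSV);m=cv2.inRange(h,(0,60,0),(25,255,90));m[:,:225]=0;m[:105]=0;m[165:]=0
    # knob: light low-saturation blob enclosed in dark box
    m=cv2.morphologyEx(m,cv2.MORPH_OPEN,np.ones((15,15)))
    k=max(cv2.findContours(m,0,2)[0],key=cv2.contourArea);r=cv2.minAreaRect(k);w=ray(*c,r[0],.05)
    print(nm,"boxrect",[np.round(x,1) for x in r],"rail mm",rl(w))
print("tcp rail",tcp)
E
python3 chk.py mid; python3 go.py .5945 .263 .03 -4.76
```

```text
now boxrect [array([283., 126.]), array([26., 16.]), np.float64(90.0)] rail mm [-190.2  -35. ]
low boxrect [array([268.7, 133.5]), array([45.4, 42.4]), np.float64(2.5)] rail mm [-223.4  -56.5]
tcp rail [-325.4  -52.9]
t 10.15 p [0.5893 0.1867 0.0301] F [ 0.5  0.8 -0.7] w 0.2734156689125265
q [-0.67  0.7   0.36  1.86 -0.38  0.66 -0.16]
shift [76.5 -1.1  0.1] turn [-0.0004  0.0009  0.0002]
```

View pics/midc.png

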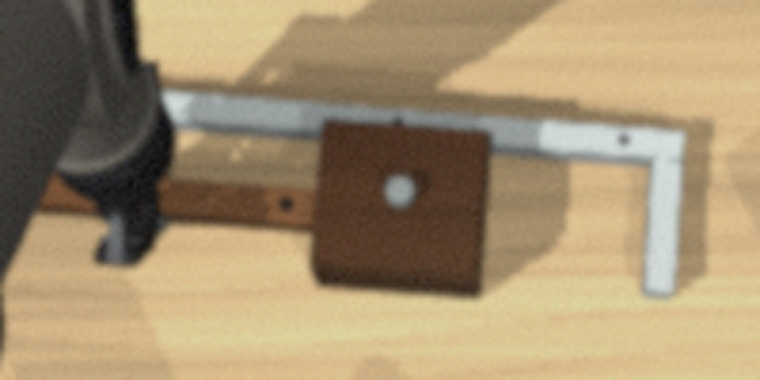

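The stick's square end is flat on the trailing face, and the box is parallel to the rail with its knob at crop (400,190). I'll carry on pushing.

{"op": "drive_tool", "data": {"series": [-1,-6,0,0,0,0,0,-1,-9,0.2,0,0,0,0,-1,-9,0.2,0,0,0,0,-1,-9,0.2,0,0,0,0,-1,-9,0.2,0,0,0,0,-1,-9,0,0,0,0,0,-1,-9,0,0,0,0,0,-1,-9,0,0,0,0,0,-1,-9,0,0,0,0,0,-1,-9,0,0,0,0,0,-1,-6,0,0,0,0,0,-1,0,0,0,0,0,0]}}

```text
t: 11.65
eef_pos: [0.5829, 0.0937, 0.0304]
tool_rot: [0.001, 0.736, 0.677, -0.0]
contact_force: [0.5, -0.1, -1.3]
gripper_width: 0.266
```

{"op": "drive_tool", "data": {"series": [-1,-2,0,0,0,0,0,-1,-2,0,0,0,0,0,-1,0,0,0,0,0,0]}}

```text
t: 12.02
eef_pos: [0.5825, 0.0912, 0.0304]
tool_rot: [0.0, 0.735, 0.678, 0.0]
contact_force: [0.1, 1.7, -0.6]
gripper_width: 0.271
```

{"op": "drive_tool", "data": {"series": [-1,-2,0,0,0,0,0,-1,-2,0,0,0,0,0,-1,0,0,0,0,0,0]}}

```text
t: 12.4
eef_pos: [0.5819, 0.0865, 0.0303]
tool_rot: [0.0, 0.736, 0.677, -0.0]
contact_force: [0.8, 0.8, -1.2]
gripper_width: 0.275
```

```bash
python3 chk.py end |tail -1; python3 go.py .5945 .263 .026 -4.76
```

```text
t 12.45 p [0.582  0.0866 0.0303] F [-0.1  1.2 -0.6] w 0.2717841297368517
q [-0.51  0.66  0.35  1.93 -0.37  0.61 -0.01]
shift [176.8  -2.    4.3] turn [0.0001 0.0003 0.0008]Traceback (most recent call last):
  File "chk.py", line 13, in <module>
    k=max(cv2.findContours(m,0,2)[0],key=cv2.contourArea);r=cv2.minAreaRect(k);w=ray(*c,r[0],.05)
ValueError: max() iterable argument is empty
```

View pics/endc.png

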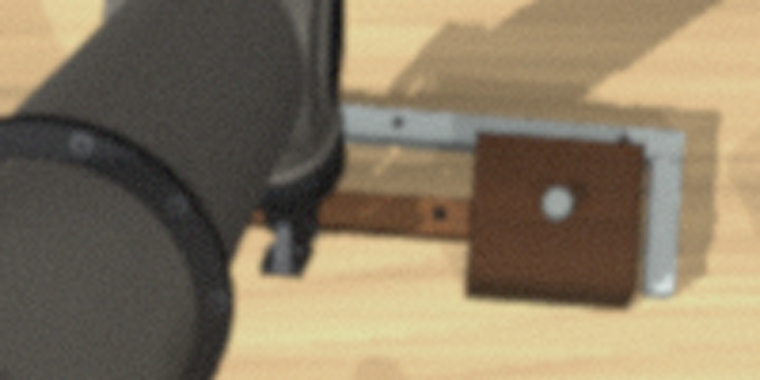

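The box is a few millimetres short of the stop: box edge at crop x = 640, stop at 648. I'll creep forward until the force rises.

{"op": "drive_tool", "data": {"series": [-1,-1.5,0,0,0,0,0,-1,-1.5,0,0,0,0,0,-1,0,0,0,0,0,0]}}

```text
t: 12.82
eef_pos: [0.5817, 0.0837, 0.0303]
tool_rot: [0.0, 0.736, 0.677, -0.0]
contact_force: [0.5, 1.1, -0.3]
gripper_width: 0.274
```

{"op": "drive_tool", "data": {"series": [-1,-1.5,0,0,0,0,0,-1,-1,0,0,0,0,0,-1,0,0,0,0,0,0]}}

```text
t: 13.2
eef_pos: [0.5815, 0.0812, 0.0303]
tool_rot: [0.0, 0.736, 0.677, -0.0]
contact_force: [-0.3, 0.8, -0.4]
gripper_width: 0.27
```

{"op": "drive_tool", "data": {"series": [-1,-1,0,0,0,0,0,-1,-1,0,0,0,0,0,-1,0,0,0,0,0,0]}}

```text
t: 13.58
eef_pos: [0.5813, 0.0793, 0.0303]
tool_rot: [0.0, 0.736, 0.677, -0.0]
contact_force: [-0.0, 1.3, 0.6]
gripper_width: 0.267
```

{"op": "drive_tool", "data": {"series": [-1,-1,0,0,0,0,0,-1,-1,0,0,0,0,0,-1,0,0,0,0,0,0]}}

```text
t: 13.95
eef_pos: [0.5816, 0.0791, 0.0305]
tool_rot: [-0.0, 0.735, 0.678, 0.001]
contact_force: [1.3, 6.2, -0.1]
gripper_width: 0.273
```

The force rose to 6 N with the motion stalled, so the box is on the stop. Now I back off, lower the stick, open partly (the rail is close) and rise.

{"op": "drive_tool", "data": {"series": [-1,4,0,0,0,0,0,-1,4,0,2,0,0,0,-1,0,0,2.5,0,0,0,-1,0,0,0.7,0,0,0,-1,0,0,0,0,0,0]}}

```text
t: 14.58
eef_pos: [0.5817, 0.0851, 0.025]
tool_rot: [0.0, 0.736, 0.677, -0.0]
contact_force: [-1.0, -0.2, -1.0]
gripper_width: 0.268
```

{"op": "drive_tool", "data": {"series": [-0.3,0,0,0,0,0,0,-0.1,0,0,0,0,0,0,0,0,0,0,0,0,0,0,0,0,0,0,0,0,0,0,0,0,0,0,0,0,0,0,0,0,0,0]}}

```text
t: 15.32
eef_pos: [0.5818, 0.0855, 0.0251]
tool_rot: [-0.0, 0.736, 0.678, -0.0]
contact_force: [-0.2, 1.0, 0.4]
gripper_width: 0.499
```

{"op": "drive_tool", "data": {"series": [0,0,0,-8,0,0,0,0,0,0,-20,0,0,0,0,0,0,-30,0,0,0,0,0,0,-40,0,0,0,0,0,0,-50,0,0,0,0,40,0,-30,0,0,0,0,50,0,0,0,0,0,0,50,0,0,0,0,0,0,50,0,0,0,0,0,50,0,0,0,0,0,0,50,0,0,0,0,0,0,0,0,0,0,0,0]}}

```text
validation failed for argument at $.se...
```

Run:
```python
from h import *
a,*c=cam("top");b,*s=cam("scene")
A=cv2.resize(a[80:180,190:390],(480,240),interpolation=cv2.INTER_CUBIC);B=cv2.resize(b[150:330,170:350],(300,300),interpolation=cv2.INTER_CUBIC)
o=np.zeros((300,790,3),np.uint8);o[:240,:480]=A;o[:,485:785]=B;cv2.imwrite("pics/fin.png",o);cv2.imwrite("pics/fint.png",a)
```

```text
(no output)
```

View pics/fin.png

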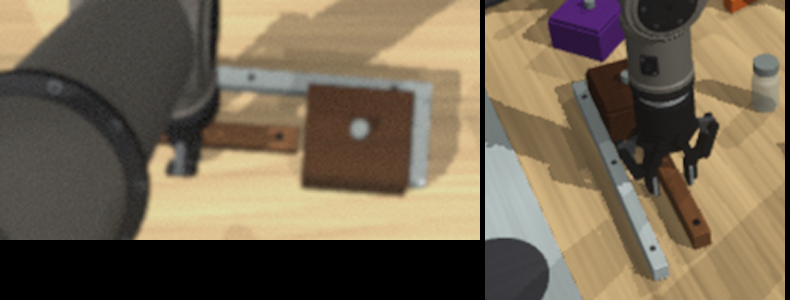

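The last move was refused because its row count was malformed. The picture shows the stick released on the counter and the box at the stop. I'll resend the retreat.

{"op": "drive_tool", "data": {"series": [0,0,0,-8,0,0,0,0,0,0,-20,0,0,0,0,0,0,-30,0,0,0,0,0,0,-40,0,0,0,0,0,0,-50,0,0,0,0,40,0,-30,0,0,0,0,50,0,0,0,0,0,0,50,0,0,0,0,0,0,50,0,0,0,0,0,0,50,0,0,0,0,0,0,0,0,0,0,0,0,0,0,0,0,0,0,0]}}

```text
t: 16.92
eef_pos: [0.6016, 0.3239, 0.2041]
tool_rot: [0.0, 0.736, 0.677, 0.0]
contact_force: [-0.1, -1.1, -0.3]
gripper_width: 0.496
```

Run:
```python
from h import *
a,*c=cam("top");b,*s=cam("scene")
A=cv2.resize(a[80:180,190:390],(480,240),interpolation=cv2.INTER_CUBIC);B=cv2.resize(b[150:330,170:350],(300,300),interpolation=cv2.INTER_CUBIC)
o=np.zeros((300,790,3),np.uint8);o[:240,:480]=A;o[:,485:785]=B;cv2.imwrite("pics/fin2.png",o)
```

```text
(no output)
```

View pics/fin2.png

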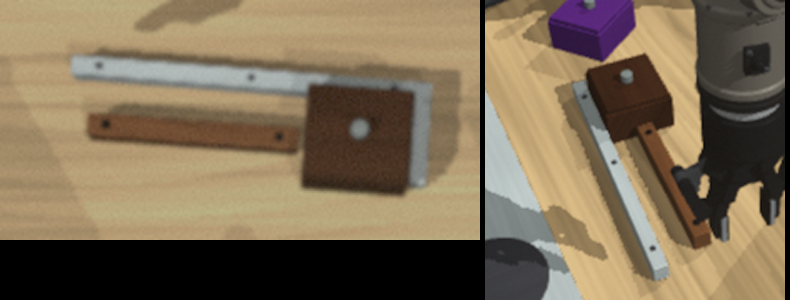

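The box is against the stop and the rail (knob at 359,128). The stick lies flat and free, with dots at (105,124) and (279,136), and the gripper is up and clear.

Run:
```python
from h import *
a,*c=cam("top")
u=np.array([-.083,-.9966]);v=np.array([.9966,-.083]);o=np.array([.615,-.142])
for n,p,z in(("knob",(359,128),.075),("dotL",(105,124),.028),("dotR",(279,136),.028)):
    w=ray(*c,(p[0]/2.4+189.7,p[1]/2.4+79.7),z); print(n,((w[:2]-o)@np.c_[u,v]).round(4))
print(bot.get_obs()["t"]);print(bot.hand_in())
```

```text
knob [-0.0529 -0.0491]
dotL [-0.3137 -0.0519]
dotR [-0.1331 -0.0506]
17.075
the job is handed in; nothing more can be done
None
```

I gripped the brown two-dot stick, pushed the dark knobbed box along the rail to the stop with the stick's square end, then laid the stick down. I let go, moved the gripper clear and handed in at about 17 s of the 50 s allowed.

- **Box:** in the last picture its knob is at rail x −53 mm, y −49 mm (home is −55, −50). The box looked parallel to the rail, and the force rose to about 6 N as it met the stop.
- **Stick:** the two dots were measured 181 mm apart, 50–52 mm from the rail, and it lies flat and free about 6 mm behind the box.
- **Robot:** the gripper was clear, at z = 0.20 m. The highest wrist force reported at the end of a move was about 6 N.

Some checks failed or disagreed:
- **Colour mask:** my automatic box mask gave a wrong box position mid-push and then found nothing, so I judged the box from the pictures, the arm position and the force instead.
- **Heights:** stick and rail heights from the two views came out 2–3 mm low (25 mm against 28 for the stick, 23 against 25 for the rail), about what the calibration error allows.
- **Refused move:** one retreat call was refused for a malformed list and resent without harm.

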